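# Lay the locking pin down and shut the tool case

### The arm

A 6-joint arm with a two-finger parallel gripper is mounted at the origin on the work surface. World frame = base frame: x ahead of the robot, y to its left, z up, the work surface at z = 0. Lengths are in mm, angles in rad, forces in N, time in s.
With the tool pointing down it reaches from about 350 to 975 mm from the base axis. Payload 4.9 kg.
Tool frame: the origin (TCP) lies at the very end of the fingers, on their centre line; the grasp point (between the pads) lies 19 mm behind it (manip.grip_depth is the distance from the TCP to the grasp point, in mm); z points along the fingers, y is the line along which they close (so a half turn about z gives the same grasp; the last joint's range is limited). The gripper opens to 85 mm and grips with 20 to 120 N. Pads are 22 mm wide; open, the fingers measure 114 mm over their backs; the gripper's body (76 mm by 85 mm) begins 54 mm behind the grasp point. The pads swing forward as they close: fully open they stand 13 mm farther back than shut.
Start: joints at [-1.225, 0.053, 1.613, -0, 1.476, -0.119], TCP at [280.144, -558.677, 204.404] pointing down, gripper open.
Joint ranges: [-3.01, 3.01], [-1.01, 2.22], [0.06, 2.58], [-1.02, 4.17], [0.09, 2.62], [-3.14, 3.14]. Speed limits (rad/s): [2.57, 2.57, 3.14, 3.14, 3.14, 3.14].

### API

Orientations are given as a 3x3 rotation matrix whose columns are the frame's x, y, z axes.
In Python, from station import manip gives the robot as it stands.
- The arm moves only by the tool jog_arm, never from a script. Its argument "deltas" is a list of rows, each a list of 2 entries, a list of its own where there are three numbers: the shift along the tool's x, y, z in m, then the turn about the tool's z in degrees. A call has exactly 10 rows; each row is the pose to reach, as a shift and turn from the pose commanded when the call began, along the tool's axes at that moment; what a row does not reach only later rows make up. A row lasts 1/12 s, in which the tool goes at most 41.7 mm and 7.16 degrees, less where a joint would pass 70% of its speed; a pose out of reach is approached as far as the arm can. A call with a gripper value outside its range is refused whole. "jaw" is the opening, from 0 (shut) to 1 (fully open), set as the call begins (left out, the last holds). The fingers move at their own pace and stop on an object; "squeeze" is the grip in N (left out, the last holds). Time passes only in rows, so rows that repeat a pose let the fingers close, or fill a call up. It gives the time, the measured TCP pose, the force, the opening and the grip force at its end, in the units of the state.
- manip.get_obs(): the state, without advancing time (a new reading comes with each control period).
- manip.capture(name): name is "side" or "top" or "wrist"; returns a dict with "color" (420x560x3 uint8, red, green, blue), "range_z" (420x560 float32, mm along the optical axis (not along the pixel's ray), 0 where there is no reading), "fov_y" (degrees; the focal length in pixels is half the picture's height over the tangent of half this angle, whatever the lens; pixels are square), "cx", "cy" (the principal point, pixels), "dist" ([k1, k2, p1, p2, k3] as OpenCV has them; the pictures are not rectified), "R" (3x3) and "t" (3): a world point X has camera coordinates R X + t; the wrist camera has in their place "tool_from_camera" (4x4, takes a point from camera to tool coordinates, whose origin is the TCP and whose axes are the flange's). Camera axes: x right, y down, z forward; pixel columns grow to the right and rows downward; lengths in mm; the calibration is good to about 2 mm. A picture is of the moment at which its call begins: read the wrist's pose just before it.
- manip.finish_job(): hands the job in; it is judged then, once.
The state is a dict: "clock": time; "qpos": joint angles; "dq": joint speeds; "joint_efforts": joint torques, N m; "tcp_pos": TCP position; "ee_rot": TCP orientation; "wrist_force": force on the tool from outside, world axes, zero at the start; "ft_torque": the same for the moment, N m; "finger_gap": finger opening in mm; "gripper_force": force on a finger pad.
Only numpy, scipy, OpenCV 4.12 (cv2) and the standard library are available. Lean on these libraries where they do the work, as an engineer would, in place of code of your own. Each camera call takes 0.05 s, during which the arm holds its last target. There are 200 camera calls.

### The job

In the open tool case one tool, the locking pin, is still standing on end. With the fingertips, first push it over lengthwise so that it lies down flat in its own compartment, then push the open lid over and press it fully shut. Lift nothing, and leave the other tools and the things on the bench where they are.

Things in the scene. Friction and masses are not known exactly. Their poses are not given: they have to be found in the camera images.
- case: Black plastic tool case, fixed on the bench, 170 mm along its x, 300 mm along its y, 50 mm high, walls 6 mm. Origin: centre of its underside; z up. The lid's hinge runs along y on the rim of its +x side; a carry handle stands out 28 mm on its -x side. Inside, three compartments run along y.
- slots (a point): Middle of the case's inner floor, 6 mm above its underside; axes as the case's. Compartments are 48 mm wide and 288 mm long (y = -144 to +144 mm), centred at x = -54, 0 and +54 mm, parted by two dividers 6 mm thick whose tops are 36 mm above this point. Which tool is in which compartment varies.
- lid (a joint): Lid angle in rad: 0 = shut, pi/2 = upright, larger = leaning back, out beyond the case's +x side (stop at 2.4). Flat slab, 170 mm from hinge to free edge, 300 mm wide, 16 mm thick, 0.35 kg. Friction hinge: it stays wherever it is left, neither falling nor springing back; pushing it at its free edge takes about 2 to 6 N.
- hinge (a point): Middle of the hinge line, on the case's rim 50 mm above the bench; case coordinates (85, 0, 50) mm. Axes as the case's.
- lid_edge (a point): Point on the lid: middle of its free edge, at the corner with its outer (top, when shut) face. From the hinge it is 170 mm along the lid and 16 mm out through the thickness. When the lid is shut it lies over the case's -x side, 66 mm above the bench.
- pin: Steel locking pin standing on end in one compartment, up to 45 mm off the middle of its length. 110 mm long, 0.2 to 0.45 kg; foot flange 32 mm across, shank 22 mm, end 18 mm. Origin: centre of the foot's underside; z runs to its free end (up while it stands). Tipped over it takes up 126 mm from where its centre stood, so it must fall towards the roomier end of the compartment.
- pin_mid (a point): Point on the pin's axis, halfway along (55 mm from the foot).
- pin_top (a point): Centre of the pin's free end (110 mm from the foot).
- socket: Pale metal deep socket, diameter 30 mm, 70 mm long, lying along its compartment. Origin: on its underside, midway along; its y runs along its length. To be left alone.
- drift: Steel drift with two collars of diameter 28 mm and a thinner waist, 100 mm long, lying along its compartment. Origin: on its underside, midway along; its y runs along its length. To be left alone.
- spray: Spray can, diameter 60 mm, 170 mm high, standing on the bench to the left. Origin: centre of its underside. To be left alone.
- bearing: Steel bearing ring, outer diameter 84 mm, bore 44 mm, 22 mm high, flat on the bench to the left. Origin: centre of its underside. To be left alone.
- timber: Wooden support block 180 x 70 x 60 mm high, lying on the bench to the right. Origin: centre of its underside. To be left alone.

How it is judged (in metres and radians):
On the way, in this order (a step that is already met when the one before it is completed fails the run):
1. the pin lies flat in its compartment while the lid is still open (angle between pin's own z axis and vertical between 1.4 and 1.74 rad and z of pin_mid in the frame of case below 0.035 m and x of pin_mid in the frame of case between -0.08 and 0.08 m and y of pin_mid in the frame of case between -0.145 and 0.145 m and value of joint lid above 1 rad), for 0.2 s.
2. the lid is fully shut (value of joint lid below 0.05 rad), for 0.2 s.
At the end, for the whole second after the job is handed in: The pin lies at rest in the case, its axis within 10 degrees of level and its middle less than 35 mm above the case's underside, and the lid is shut to within 0.05 rad (8 mm at its edge) (angle between pin's own z axis and vertical between 1.4 and 1.74 rad and z of pin_mid in the frame of case below 0.035 m and x of pin_mid in the frame of case between -0.08 and 0.08 m and y of pin_mid in the frame of case between -0.145 and 0.145 m and linear speed of pin below 0.02 m/s and angular speed of pin below 0.3 rad/s and value of joint lid below 0.05 rad); the robot touches nothing.
It fails at once if the pin is lifted: its foot more than 45 mm or its middle more than 85 mm above the bench (height (world z) of pin above 0.045 m or height (world z) of pin_mid above 0.085 m).
It fails at once if another tool in the case is moved more than 30 mm (distance of any of socket, drift from where it was at the start of the episode above 0.03 m).
It fails at once if something on the bench is moved more than 30 mm or tipped (distance of any of spray, bearing, timber from where it was at the start of the episode above 0.03 m or angle between any of spray, bearing, timber's own z axis and vertical above 0.5 rad).
It also fails if it takes over 48 s, if anything falls off the work surface, if the arm or the gripper's body presses on something with over 40 N, if the wrist force passes 120 N, or if a joint passes its speed limit or range.

## Working session

There is one attempt and no reset: what is moved stays moved. The work goes in short steps, Python scripts to look and compute and a tool call to move; the robot and the scene stay as the last step left them, time stands still between calls to the robot, and variables do not carry over. Pictures are saved under pics/ and viewed, at most 10 in all, crops included, and the job is handed in when it is done.

Besides the shell and the picture viewer there is one more tool, called after ">>>" as a command line: name --argument value ..., lists and objects as JSON in quotes. jog_arm: Moves the arm, as the interface text tells. Its arguments: {"type":"object","properties":{"deltas":{"type":"array","items":{"type":"array"}},"jaw":{"type":"number"},"squeeze":{"type":"number"}},"required":["deltas"]}

```bash
ls; mkdir -p pics; cat > h.py <<'E'
import numpy as np, cv2
from station import manip
def cap(n):
    c=manip.capture(n); return c
def K(c):
    h=c["color"].shape[0]; f=h/2/np.tan(np.radians(c["fov_y"])/2)
    return np.array([[f,0,c["cx"]],[0,f,c["cy"]],[0,0,1.]])
def world(c,uv,z=None,rng=None):
    """pixels -> world; z: plane height; rng: depth along axis"""
    uv=np.asarray(uv,float).reshape(-1,1,2)
    n=cv2.undistortPoints(uv,K(c),np.array(c["dist"],float)).reshape(-1,2)
    d=np.c_[n,np.ones(len(n))]; R=np.array(c["R"]); t=np.array(c["t"])
    C=-R.T@t; D=d@R
    s=(z-C[2])/D[:,2] if rng is None else np.asarray(rng)
    return C+D*s[:,None]
def cloud(c):
    h,w=c["range_z"].shape; u,v=np.meshgrid(np.arange(w),np.arange(h))
    P=world(c,np.stack([u,v],-1).reshape(-1,2),rng=c["range_z"].ravel()).reshape(h,w,3)
    P[c["range_z"]<=0]=np.nan; return P
E
python3 - <<'E'
from h import *
import pickle
for n in("top","side"):
    c=cap(n); pickle.dump(c,open(n+".pkl","wb")); cv2.imwrite(f"pics/{n}0.png",c["color"][:,:,::-1]); R=np.array(c["R"]);print(n,-R.T@np.array(c["t"]),R[2],(c["range_z"]>0).mean())
print(manip.get_obs())
E
```

```text
pics
top [ 473.33617318  -58.63436343 1164.09505666] [ 0.07637316 -0.01758998 -0.99692414] 0.9961437074829932
side [ 447.30754369 -904.91631537  634.95371219] [ 0.09618664  0.83506599 -0.54167602] 0.9959651360544217
{'clock': 0.1, 'qpos': array([-1.22501210e+00,  5.32997415e-02,  1.61414630e+00,  2.31809835e-05,
        1.47600939e+00, -1.18953329e-01]), 'dq': array([-3.50649046e-05, -1.83395003e-03, -2.62825777e-03, -1.05970135e-04,
       -5.77641051e-04, -1.31359736e-04]), 'joint_efforts': array([ 5.26015010e-04, -3.94903743e+01, -3.71363533e+01, -5.20926619e-05,
        3.89128589e-03,  9.65722734e-06]), 'tcp_pos': array([ 279.94204007, -558.1170841 ,  203.28669936]), 'ee_rot': array([[ 8.93940289e-01,  4.48185662e-01, -6.09646866e-04],
       [ 4.48186010e-01, -8.93938589e-01,  1.76033601e-03],
       [ 2.43970499e-04, -1.84687048e-03, -9.99998265e-01]]), 'wrist_force': array([-0.63097592,  0.17373458, -0.17660822]), 'ft_torque': array([0.06742505, 0.04062931, 0.01144943]), 'gripper_force': 0.0, 'finger_gap': 85.19900870662106}
```

View pics/top0.png

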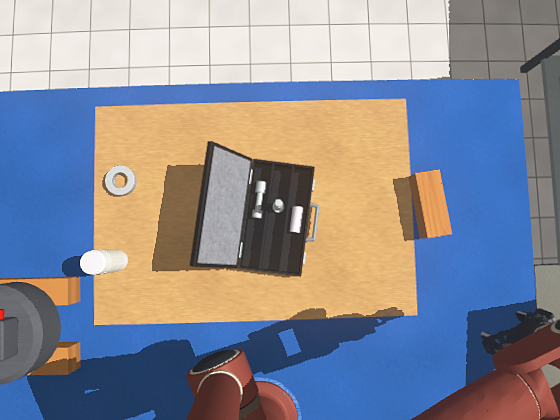

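View pics/side0.png

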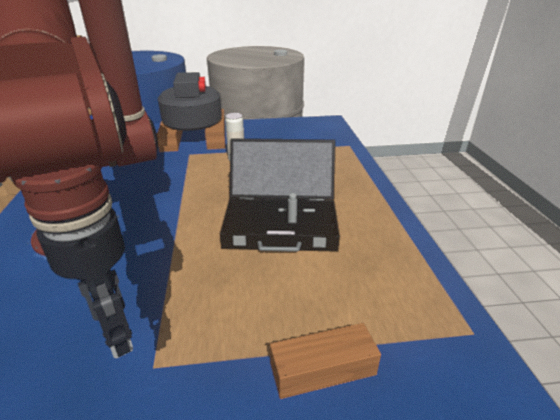

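The top view shows the lid open at the left (columns 192-250) and the case at columns 240-315. The pin stands in the middle compartment at about (278,206), the drift lies on the hinge side at (259,198), and the socket on the handle side at (296,219). The side view agrees: the pin stands at (293,208) in front of the raised lid.

```bash
python3 - <<'E'
from h import *
import pickle
c=pickle.load(open("top.pkl","rb")); P=cloud(c)
X,Y,Z=P[...,0],P[...,1],P[...,2]
print("bench z",np.nanmedian(Z[280:310,120:150]))
reg=np.zeros(Z.shape,bool); reg[150:285,236:325]=1
# rim: heights 42..58 excluding dividers -> min area rect of everything at rim
m=reg&(Z>46)&(Z<56)
pts=P[m]; print(len(pts)); r=cv2.minAreaRect(pts[:,:2].astype(np.float32)); print("rim rect",r,cv2.boxPoints(r))
mt=reg&(Z>95)&(X>0); mt[:, :262]=0
print("pin top n",mt.sum(),np.nanmedian(P[mt],axis=0),np.nanmin(P[mt],0),np.nanmax(P[mt],0))
print(np.round(Z[206,236:325]).astype(int)); print(np.round(Z[240,180:325]).astype(int))
cs=pickle.load(open("side.pkl","rb")); Q=cloud(cs)
ms=np.zeros(Z.shape,bool); ms[192:222,286:300]=1
print(cs["color"][190:226:3,292].tolist()); q=Q[190:226:3,292]; print(np.round(q))
# grips
v=c["color"]; 
cv2.imwrite("pics/crop1.png",cv2.resize(v[135:285,185:325,::-1],None,fx=4,fy=4,interpolation=cv2.INTER_CUBIC))
E
```

```text
bench z 0.8909539260005204
1054
rim rect ((551.7623901367188, -61.44889831542969), (181.11474609375, 300.8796691894531), 81.24537658691406) [[ 389.29218  -128.0538  ]
 [ 686.6663   -173.84863 ]
 [ 714.2326      5.156006]
 [ 416.85846    50.950836]]
pin top n 56 [581.45272199 -68.21708036 114.11672704] [573.09762885 -76.31934976  97.23512984] [591.46164869 -58.07772291 120.18118644]
[ 87  83  82  75  69  66  65  60  56  51  47  48  49  13   1   9   6   5
   5  20  27  26  25  26  24   8   4   6   4   8   9  43  47   4   4   5
  20  19  89  98 107 113 115 116 103  97  19  17   9   8   5  45  46   6
   7   7   2   8   4   8  10   1   6   4   4   4   7   6   2   7   5  46
  45  49   3  26  26  27  30  31  29  31  28   2  -5   3  -2   1   0]
[                   3                    0                   -1
                    1                    0                   -1
                    1                    0                   -1
                   -3                    1                   -3
                    0                    0                  186
                  191            
[... 2521 characters left out ...]
   27
                    0                    6                   -2
                   -2                    3 -9223372036854775808
                    0                   -2                    3
                    2]
[[131, 130, 134], [159, 161, 161], [172, 176, 173], [147, 150, 147], [151, 152, 150], [148, 153, 149], [149, 150, 145], [147, 149, 148], [150, 153, 149], [151, 154, 151], [153, 155, 154], [70, 70, 69]]
[[598.  28.  70.]
 [583. -62. 115.]
 [581. -79. 116.]
 [581. -77. 106.]
 [581. -81. 100.]
 [581. -78.  89.]
 [581. -81.  81.]
 [581. -81.  72.]
 [581. -82.  63.]
 [581. -82.  53.]
 [582. -80.  43.]
 [579. -98.  45.]]<stdin>:12: RuntimeWarning: invalid value encountered in cast
```

View pics/crop1.png

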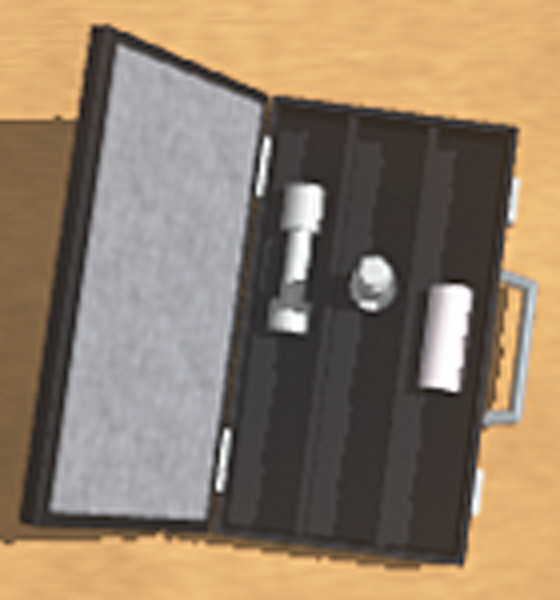

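The crop shows the rim corners at full-picture pixels (314,167), (301,276), (253,159.5) and (239,267.5). The pin is in the middle compartment, above the case's centre, so its roomier end is the lower one, towards the robot.

```bash
python3 - <<'E'
from h import *
import pickle
c=pickle.load(open("top.pkl","rb")); P=cloud(c)
A=world(c,[[314.2,167],[300.8,275.8],[253,159.5],[238.8,267.5]],z=50); print(A.round(1))
print("side lens",np.linalg.norm(A[0]-A[1]),np.linalg.norm(A[0]-A[2]),np.linalg.norm(A[1]-A[3]))
y=(A[1]-A[0])+(A[3]-A[2]); y/=np.linalg.norm(y); x=np.array([y[1],-y[0],0]); o=A.mean(0); o[2]=0
print("c",o,"x",x,"y",y, "yaw",np.degrees(np.arctan2(x[1],x[0])))
cc=lambda p:np.array([(p-o)@x,(p-o)@y,p[...,2]]).round(1)
print("corners",[cc(a) for a in A])
print("pin",cc(np.array([582,-67,115.])), cc(np.array([581,-70,115.])))
# lid cloud plane in case coords
P2=np.stack([(P-o)@x,(P-o)@y,P[...,2]],-1)
m=(P2[...,2]>60)&(P2[...,2]<185)&(P2[...,0]>85)&(abs(P2[...,1])<120)
q=P2[m];q=q[q[:,0]<300]; f=np.polyfit(q[:,2],q[:,0],1); print("lid slope dx/dz",f,"ang",np.pi/2+np.arctan(f[0]),"n",len(q))
m=(P2[...,2]>60)&(P2[...,2]<230)&(P2[...,0]>60)&(P2[...,0]<250)&(abs(P2[...,1])<160); q=P2[m]; print(q.min(0),q.max(0))
# divider tops
q=P2[(P2[...,2]>36)&(P2[...,2]<56)&(abs(P2[...,0])<100)&(P2[...,1]>40)&(P2[...,1]<130)]
h,e=np.histogram(q[:,0],np.arange(-100,100,4)); print([(int(a),int(b)) for a,b in zip(e,h) if b])
for n,k in(("sock",(-80,-30)),("drift",(30,80))):
    q=P2[(P2[...,2]>18)&(P2[...,2]<36)&(P2[...,0]>k[0])&(P2[...,0]<k[1])&(abs(P2[...,1])<130)]; print(n,len(q),np.percentile(q,[3,50,97],0).round())
print(manip.grip_depth)
E
```

```text
[[ 684.7 -170.1   50. ]
 [ 392.5 -124.3   50. ]
 [ 709.5   -4.3   50. ]
 [ 419.2   40.1   50. ]]
side lens 295.71751372204614 167.57135548237406 166.58052829037487
c [551.46252792 -64.64333759   0.        ] x [0.15303432 0.98822088 0.        ] y [-0.98822088  0.15303432  0.        ] yaw 81.19718921893616
corners [array([ -83.8, -147.8,   50. ]), array([-83.3, 148. ,  50. ]), array([  83.8, -146.9,   50. ]), array([ 83.3, 146.7,  50. ])]
pin [  2.3 -30.5 115. ] [ -0.8 -30.  115. ]
lid slope dx/dz [ 0.62466154 54.57600306] ang 2.129152214791021 n 3575
[  89.71811295 -151.06688688   60.07001432] [189.32439085 148.87542805 197.74701717]
[(-88, 16), (-84, 41), (-80, 47), (-32, 4), (-28, 50), (-24, 23), (24, 25), (28, 50), (32, 5), (80, 49), (84, 42), (88, 43)]
sock 275 [[-77. -75.  22.]
 [-56.  -2.  32.]
 [-39.  63.  36.]]
drift 293 [[ 44. -91.  20.]
 [ 56. -46.  28.]
 [ 69.   5.  35.]]
18.700000000000003
```

>>> jog_arm --deltas '[[[0.03,-0.015,-0.03],0],[[0.06,-0.03,-0.06],5],[[0.09,-0.045,-0.077],10],[[0.12,-0.06,-0.077],15],[[0.15,-0.08,-0.077],20],[[0.18,-0.095,-0.077],25],[[0.21,-0.11,-0.077],30],[[0.24,-0.125,-0.077],35],[[0.262,-0.139,-0.077],35.4],[[0.29,-0.155,-0.077],35.4]]' --jaw 0

```text
clock: 0.93
tcp_pos: [470.1, -288.9, 280.8]
ee_rot: [[0.988, -0.153, -0.001], [-0.153, -0.988, 0.0], [-0.001, -0.0, -1.0]]
wrist_force: [0.1, -0.4, 0.3]
finger_gap: 0.2
gripper_force: 0.0
```

```bash
cat >> h.py <<'E'
O=np.array([551.5,-64.6,0]); a=np.radians(81.2)
B=np.array([[np.cos(a),-np.sin(a),0],[np.sin(a),np.cos(a),0],[0,0,1]])  # case axes in world
def st(*targets):
    o=manip.get_obs(); R=np.array(o["ee_rot"]); p=np.array(o["tcp_pos"])
    print("t",round(o["clock"],2),"tcp",p.round(1),"case",(B.T@(p-O)).round(1),"F",np.round(o["wrist_force"],1),"gap",round(o["finger_gap"],1))
    # turn about tool z so that tool x = -case y
    d=-B[:,1]; tx=R.T@d; print("turn",np.degrees(np.arctan2(tx[1],tx[0])).round(1))
    for t in targets: print(t,"-> tool shift mm",(R.T@(O+B@np.array(t)-p)).round(1))
E
python3 -c "
from h import *
st((.5,-72,280),(.5,-72,130),(.5,-72,95))"
```

```text
t 0.93 tcp [ 470.1 -288.9  280.8] case [-234.1   46.2  280.8] F [ 0.1 -0.4  0.3] gap 0.2
turn -0.0
(0.5, -72, 280) -> tool shift mm [ 118.1 -234.6    0.7]
(0.5, -72, 130) -> tool shift mm [ 118.3 -234.6  150.7]
(0.5, -72, 95) -> tool shift mm [ 118.3 -234.6  185.7]
```

>>> jog_arm --deltas '[[[0.015,-0.03,0],0],[[0.03,-0.06,0],0],[[0.045,-0.09,0],0],[[0.06,-0.12,0],0],[[0.075,-0.15,0],0],[[0.09,-0.18,0],0],[[0.105,-0.21,0],0],[[0.117,-0.234,0],0],[[0.117,-0.234,0.03],0],[[0.117,-0.234,0.06],0]]'

```text
clock: 1.77
tcp_pos: [623.3, -75.3, 222.8]
ee_rot: [[0.989, -0.15, 0.005], [-0.15, -0.989, -0.001], [0.005, 0.0, -1.0]]
wrist_force: [-0.3, -0.1, -0.6]
finger_gap: 0.2
gripper_force: 0.0
```

```bash
python3 -c "
from h import *
st((.5,-72,95))"
```

```text
t 1.77 tcp [623.3 -75.3 222.8] case [  0.4 -72.5 222.8] F [-0.3 -0.1 -0.6] gap 0.2
turn 0.2
(0.5, -72, 95) -> tool shift mm [-1.200e+00 -1.000e-01  1.278e+02]
```

>>> jog_arm --deltas '[[[0,0,0.02],0],[[0,0,0.04],0],[[0,0,0.06],0],[[0,0,0.08],0],[[0,0,0.095],0],[[0,0,0.11],0],[[0,0,0.12],0],[[0,0,0.125],0],[[0,0,0.125],0],[[0,0,0.125],0]]'

```text
clock: 2.6
tcp_pos: [621.4, -76.8, 96.7]
ee_rot: [[0.988, -0.152, 0.0], [-0.152, -0.988, -0.0], [0.0, 0.0, -1.0]]
wrist_force: [0.2, -0.3, 0.7]
finger_gap: -0.1
gripper_force: 0.0
```

```bash
python3 -c "
from h import *
st((.5,-30,97))
c=cap('side');cv2.imwrite('pics/s1.png',cv2.resize(c['color'][130:270,200:350,::-1],None,fx=4,fy=4))
c=cap('top');cv2.imwrite('pics/t1.png',cv2.resize(c['color'][135:285,185:325,::-1],None,fx=4,fy=4))"
```

```text
t 2.6 tcp [621.4 -76.8  96.7] case [ -1.3 -70.9  96.7] F [ 0.2 -0.3  0.7] gap -0.1
turn 0.0
(0.5, -30, 97) -> tool shift mm [-40.9  -1.8  -0.3]
```

View pics/s1.png

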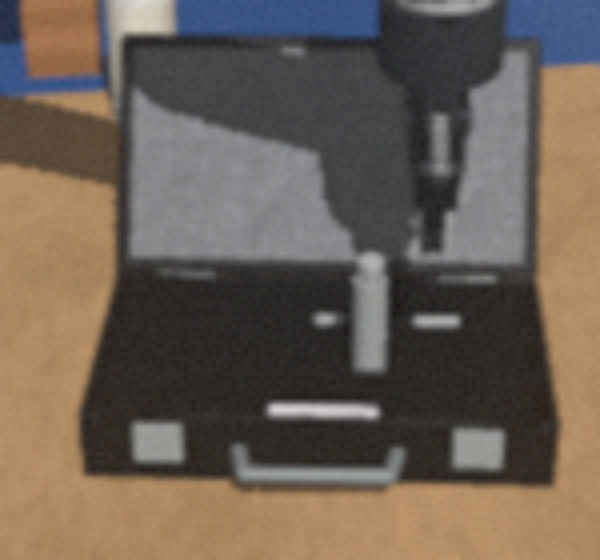

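The side view shows the closed fingertips at crop (432,250), which is full picture (308,192). The pin top is at crop (370,258), or (292,194). The tips look higher than I expected, so I'll check them against depth.

```bash
python3 -c "
from h import *
c=cap('side');P=cloud(c)
p=manip.get_obs()['tcp_pos']
uv=cv2.projectPoints(np.array([p,[581.5,-68.5,116]]),cv2.Rodrigues(np.array(c['R']))[0],np.array(c['t'],float),K(c),np.array(c['dist'],float))[0];print(uv.reshape(-1,2))
for r in range(168,202,3):print(r,P[r,302:314:3].round().tolist())"
```

```text
[[307.6072002  200.67130182]
 [291.7071918  194.01673664]]
168 [[629.0, 55.0, 124.0], [611.0, -82.0, 196.0], [611.0, -115.0, 213.0], [616.0, -127.0, 219.0]]
171 [[629.0, 52.0, 116.0], [601.0, -131.0, 214.0], [608.0, -133.0, 215.0], [614.0, -136.0, 216.0]]
174 [[629.0, 48.0, 109.0], [601.0, -135.0, 209.0], [608.0, -135.0, 208.0], [615.0, -133.0, 207.0]]
177 [[628.0, 41.0, 102.0], [603.0, -123.0, 194.0], [611.0, -123.0, 194.0], [618.0, -123.0, 193.0]]
180 [[628.0, 39.0, 94.0], [606.0, -111.0, 179.0], [615.0, -106.0, 176.0], [621.0, -110.0, 178.0]]
183 [[627.0, 33.0, 88.0], [613.0, -79.0, 152.0], [619.0, -86.0, 156.0], [627.0, -87.0, 156.0]]
186 [[627.0, 32.0, 78.0], [613.0, -83.0, 146.0], [619.0, -88.0, 148.0], [626.0, -92.0, 150.0]]
189 [[625.0, 23.0, 74.0], [613.0, -83.0, 137.0], [620.0, -85.0, 138.0], [627.0, -89.0, 140.0]]
192 [[625.0, 19.0, 66.0], [613.0, -83.0, 128.0], [621.0, -82.0, 127.0], [628.0, -85.0, 128.0]]
195 [[624.0, 14.0, 59.0], [633.0, 14.0, 58.0], [642.0, 14.0, 58.0], [650.0, 13.0, 58.0]]
198 [[624.0, 13.0, 50.0], [633.0, 12.0, 50.0], [641.0, 8.0, 52.0], [649.0, 7.0, 52.0]]
201 [[623.0, 5.0, 45.0], [632.0, 4.0, 45.0], [640.0, 4.0, 44.0], [649.0, 2.0, 45.0]]
```

>>> jog_arm --deltas '[[[0,-0.001,0.005],0],[[0,-0.002,0.01],0],[[0,-0.002,0.015],0],[[0,-0.002,0.02],0],[[0,-0.002,0.022],0],[[0,-0.002,0.022],0],[[0,-0.002,0.022],0],[[0,-0.002,0.022],0],[[0,-0.002,0.022],0],[[0,-0.002,0.022],0]]'

```text
clock: 3.58
tcp_pos: [621.8, -74.8, 74.8]
ee_rot: [[0.988, -0.152, 0.001], [-0.152, -0.988, -0.0], [0.001, 0.0, -1.0]]
wrist_force: [1.0, 0.4, -0.2]
finger_gap: 0.3
gripper_force: 0.0
```

```bash
python3 -c "
from h import *
st((.5,-30,75))
c=cap('side');P=cloud(c)
for r in range(188,206,2):print(r,P[r,302:314:3].round().tolist())
c=cap('top');P=(cloud(c)-O)@B
m=(P[...,2]>100)&(P[...,2]<124)&(abs(P[...,0])<25)&(P[...,1]>-100)&(P[...,1]<20)
for y in range(-100,10,6):
  q=P[m&(abs(P[...,1]-y)<3)]; print(y,len(q),q[:,0].min().round() if len(q) else '',q[:,0].max().round() if len(q) else '')
cv2.imwrite('pics/t2.png',cv2.resize(c['color'][135:285,185:325,::-1],None,fx=4,fy=4))
"
```

```text
t 3.58 tcp [621.8 -74.8  74.8] case [  0.7 -71.   74.8] F [ 1.   0.4 -0.2] gap 0.3
turn 0.0
(0.5, -30, 75) -> tool shift mm [-41.    0.1  -0.2]
188 [[626.0, 26.0, 75.0], [608.0, -108.0, 155.0], [616.0, -106.0, 153.0], [623.0, -105.0, 152.0]]
190 [[625.0, 19.0, 73.0], [613.0, -82.0, 134.0], [620.0, -88.0, 137.0], [629.0, -81.0, 132.0]]
192 [[625.0, 20.0, 66.0], [614.0, -78.0, 125.0], [621.0, -84.0, 129.0], [629.0, -80.0, 125.0]]
194 [[624.0, 15.0, 62.0], [614.0, -79.0, 120.0], [621.0, -85.0, 123.0], [630.0, -79.0, 119.0]]
196 [[624.0, 13.0, 56.0], [614.0, -80.0, 114.0], [621.0, -82.0, 115.0], [629.0, -84.0, 116.0]]
198 [[624.0, 11.0, 51.0], [613.0, -86.0, 112.0], [621.0, -88.0, 113.0], [629.0, -83.0, 109.0]]
200 [[623.0, 6.0, 48.0], [615.0, -79.0, 102.0], [622.0, -82.0, 103.0], [648.0, -1.0, 50.0]]
202 [[623.0, 3.0, 43.0], [632.0, 6.0, 40.0], [640.0, 2.0, 42.0], [648.0, 1.0, 42.0]]
204 [[623.0, 4.0, 36.0], [632.0, 2.0, 36.0], [640.0, 2.0, 35.0], [648.0, -2.0, 37.0]]
-100 0  
-94 0  
-88 0  
-82 0  
-76 0  
-70 0  
-64 0  
-58 0  
-52 0  
-46 0  
-40 6 -6.0 7.0
-34 17 -7.0 12.0
-28 20 -8.0 11.0
-22 8 -5.0 8.0
-16 0  
-10 0  
-4 0  
2 0  
8 0
```

View pics/t2.png

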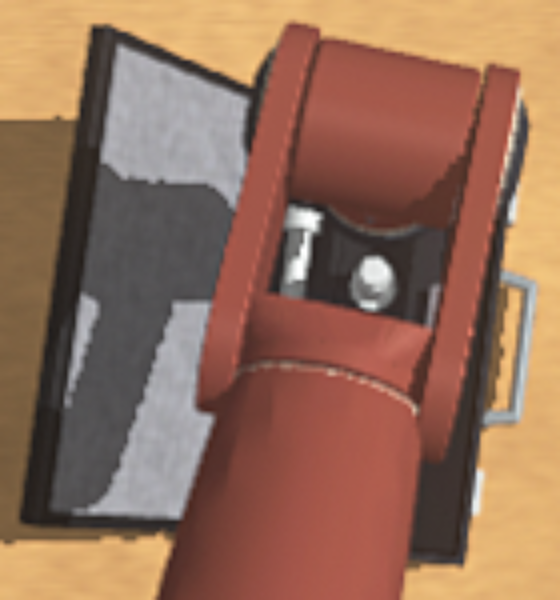

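The top view shows the pin still standing at crop (374,278), with the fingers behind it under the wrist and no contact yet. Next I push slowly along tool -x.

>>> jog_arm --deltas '[[[-0.006,0,0],0],[[-0.012,0,0],0],[[-0.017,0,0],0],[[-0.021,0,0],0],[[-0.025,0,0],0],[[-0.029,0,0],0],[[-0.033,0,0],0],[[-0.037,0,0],0],[[-0.041,0,0],0],[[-0.044,0,0],0]]'

```text
clock: 4.52
tcp_pos: [577.2, -67.9, 74.1]
ee_rot: [[0.988, -0.152, -0.001], [-0.152, -0.988, 0.0], [-0.001, -0.0, -1.0]]
wrist_force: [0.1, -0.2, -0.2]
finger_gap: 0.0
gripper_force: 0.0
```

```bash
python3 -c "
from h import *
st()
c=cap('side');cv2.imwrite('pics/s2.png',cv2.resize(c['color'][130:270,200:350,::-1],None,fx=4,fy=4))"
```

```text
t 4.52 tcp [577.2 -67.9  74.1] case [  0.7 -25.9  74.1] F [ 0.1 -0.2 -0.2] gap 0.0
turn 0.0
```

View pics/s2.png

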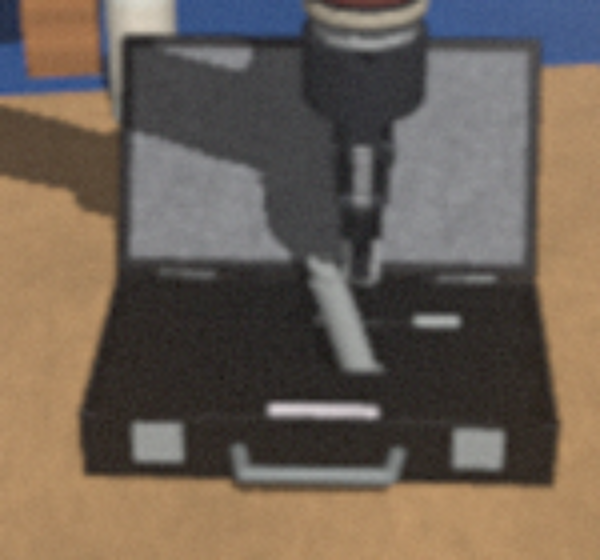

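The pin is leaning left, with its top at crop (320,265) and its foot at (363,370), and the fingers are just behind it. I keep pushing a little.

>>> jog_arm --deltas '[[[-0.004,0,0],0],[[-0.008,0,0],0],[[-0.012,0,0],0],[[-0.016,0,0],0],[[-0.02,0,0],0],[[-0.02,0,0],0],[[-0.02,0,0],0],[[-0.02,0,0],0],[[-0.02,0,-0.03],0],[[-0.02,0,-0.06],0]]'

```text
clock: 5.4
tcp_pos: [556.4, -64.5, 132.5]
ee_rot: [[0.988, -0.152, -0.006], [-0.152, -0.988, 0.001], [-0.006, -0.001, -1.0]]
wrist_force: [0.9, -0.2, -0.3]
finger_gap: 0.2
gripper_force: 0.0
```

```bash
python3 -c "
from h import *
st((0,-20,270),(240,0,270))
c=cap('side');cv2.imwrite('pics/s3.png',cv2.resize(c['color'][130:270,200:350,::-1],None,fx=4,fy=4))"
```

```text
t 5.4 tcp [556.4 -64.5 132.5] case [  0.8  -4.8 132.5] F [ 0.9 -0.2 -0.3] gap 0.2
turn 0.0
(0, -20, 270) -> tool shift mm [  14.4    0.8 -137.6]
(240, 0, 270) -> tool shift mm [  -5.5 -239.2 -137.4]
```

View pics/s3.png

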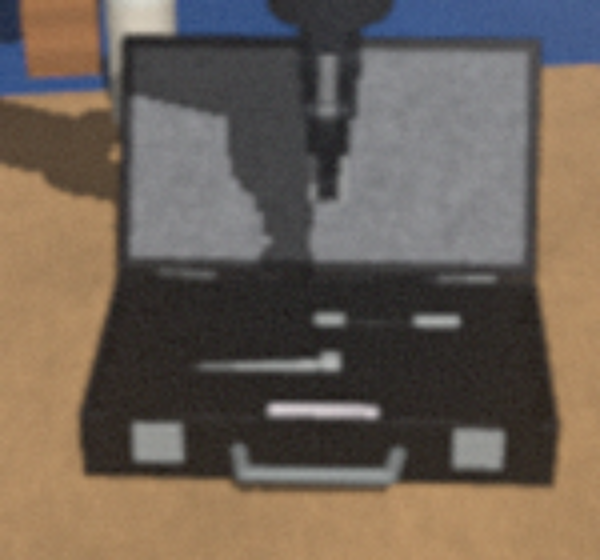

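The pin now lies flat along the middle compartment, from crop (195,366) to (340,361). Next I raise the tool and carry it over the lid to its outer side.

>>> jog_arm --deltas '[[[0,0,-0.04],0],[[0,0,-0.08],0],[[0,-0.01,-0.12],0],[[0,-0.03,-0.14],0],[[0,-0.065,-0.145],0],[[0,-0.1,-0.145],0],[[0,-0.135,-0.145],0],[[-0.003,-0.17,-0.145],0],[[-0.005,-0.205,-0.145],0],[[-0.005,-0.24,-0.145],0]]'

```text
clock: 6.28
tcp_pos: [590.0, 174.8, 279.7]
ee_rot: [[0.988, -0.152, 0.001], [-0.152, -0.988, 0.0], [0.001, -0.0, -1.0]]
wrist_force: [0.9, 1.0, -0.1]
finger_gap: 0.0
gripper_force: 0.0
```

>>> jog_arm --deltas '[[[0,0,0],0],[[0,0,0.02],0],[[0,0,0.04],0],[[0,0,0.06],0],[[0,0,0.08],0],[[0,0,0.1],0],[[0,0,0.12],0],[[0,0,0.13],0],[[0,0,0.13],0],[[0,0,0.13],0]]'

```text
clock: 7.12
tcp_pos: [589.9, 172.7, 149.3]
ee_rot: [[0.988, -0.153, -0.001], [-0.153, -0.988, -0.0], [-0.001, 0.0, -1.0]]
wrist_force: [0.3, -0.2, -0.0]
finger_gap: 0.5
gripper_force: 0.0
```

```bash
python3 -c "
from h import *
st((205,0,140))
for th in (2.13,1.9,1.7,1.57,1.4,1.2,1,.8,.6,.4,.2,0):
  print(th,[ (round(85-r*np.cos(th)+16*np.sin(th)),round(50+r*np.sin(th)+16*np.cos(th))) for r in(170,140)])
c=cap('side');cv2.imwrite('pics/s4.png',cv2.resize(c['color'][70:270,180:400,::-1],None,fx=3,fy=3))"
```

```text
t 7.12 tcp [589.9 172.7 149.3] case [240.4  -1.7 149.3] F [ 0.3 -0.2 -0. ] gap 0.5
turn 0.0
(205, 0, 140) -> tool shift mm [-1.7 35.4  9.3]
2.13 [(189, 186), (173, 160)]
1.9 [(155, 206), (145, 177)]
1.7 [(123, 217), (119, 187)]
1.57 [(101, 220), (101, 190)]
1.4 [(72, 220), (77, 191)]
1.2 [(38, 214), (49, 186)]
1 [(7, 202), (23, 176)]
0.8 [(-22, 183), (-1, 162)]
0.6 [(-46, 159), (-22, 142)]
0.4 [(-65, 131), (-38, 119)]
0.2 [(-78, 99), (-49, 93)]
0 [(-85, 66), (-55, 66)]
```

View pics/s4.png

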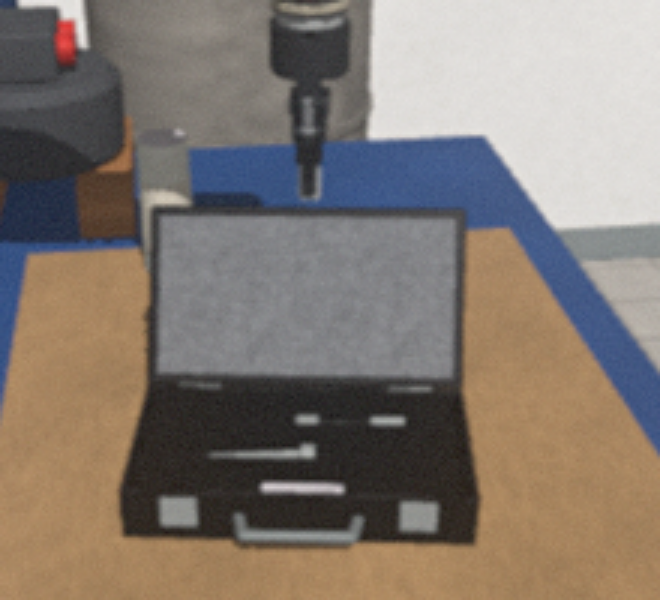

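The pin is still flat and the lid is untouched. The fingers are behind its edge at crop (310,198). The tip sits about 20 mm above the reported TCP, so I go lower, then push along the edge's arc.

>>> jog_arm --deltas '[[[0,0.01,0.01],0],[[0,0.02,0.018],0],[[0,0.03,0.022],0],[[0,0.038,0.022],0],[[0,0.045,0.018],0],[[0,0.053,0.013],0],[[0,0.061,0.008],0],[[0,0.069,0.004],0],[[0,0.075,0],0],[[0,0.075,0],0]]'

```text
clock: 8.0
tcp_pos: [579.0, 97.3, 150.8]
ee_rot: [[0.988, -0.154, 0.002], [-0.154, -0.988, -0.001], [0.002, 0.001, -1.0]]
wrist_force: [-0.2, 0.8, -0.0]
finger_gap: -0.3
gripper_force: 0.0
```

```bash
cat > lid.py <<'E'
from h import *
st()
c=cap('side');P=(cloud(c)-O)@B
m=(abs(P[...,1])<130)&(P[...,2]>75)&(P[...,0]<190)&(P[...,0]>-75); m[:, :180]=0; m[:,400:]=0
q=P[m]; g=(abs(q[:,1])>60); q=q[g]
ang=np.arctan2(q[:,2]-50,85-q[:,0]); print("lid inner-face angle",len(q),np.percentile(ang,[20,50,80]).round(2))
E
python3 lid.py
```

```text
t 8.0 tcp [579.   97.3 150.8] case [164.2  -2.4 150.8] F [-0.2  0.8 -0. ] gap -0.3
turn -0.0
lid inner-face angle 3928 [1.59 1.86 1.88]
```

>>> jog_arm --deltas '[[[0,0.011,-0.005],0],[[0,0.021,-0.009],0],[[0,0.031,-0.013],0],[[0,0.042,-0.016],0],[[0,0.053,-0.018],0],[[0,0.065,-0.019],0],[[0,0.077,-0.019],0],[[0,0.088,-0.018],0],[[0,0.097,-0.016],0],[[0,0.105,-0.014],0]]'

```text
clock: 8.88
tcp_pos: [562.3, -6.3, 163.9]
ee_rot: [[0.988, -0.153, 0.0], [-0.153, -0.988, -0.0], [0.0, 0.0, -1.0]]
wrist_force: [-1.7, 3.4, 2.9]
finger_gap: 0.4
gripper_force: 1.8
```

```bash
python3 lid.py
```

```text
t 8.88 tcp [562.3  -6.3 163.9] case [ 59.3  -1.8 163.9] F [-1.7  3.4  2.9] gap 0.4
turn -0.0
lid inner-face angle 3814 [1.21 1.25 1.39]
```

>>> jog_arm --deltas '[[[0,0.013,0.004],0],[[0,0.026,0.009],0],[[0,0.038,0.016],0],[[0,0.05,0.023],0],[[0,0.061,0.032],0],[[0,0.071,0.043],0],[[0,0.079,0.054],0],[[0,0.087,0.066],0],[[0,0.093,0.079],0],[[0,0.098,0.092],0]]'

```text
clock: 9.77
tcp_pos: [547.3, -102.8, 69.9]
ee_rot: [[0.988, -0.153, -0.0], [-0.153, -0.988, -0.001], [-0.0, 0.001, -1.0]]
wrist_force: [0.2, -1.5, 2.9]
finger_gap: -0.1
gripper_force: 1.4
```

```bash
cat > lid2.py <<'E'
from h import *
st()
c=cap('side');P=(cloud(c)-O)@B
m=(abs(P[...,1])<135)&(abs(P[...,1])>70)&(P[...,2]>40)&(P[...,2]<110)&(P[...,0]<75)&(P[...,0]>-75)
q=P[m]; f=np.polyfit(q[:,0],q[:,2],1); print("top face: slope",f,"n",len(q),"lid angle",-np.arctan(f[0]))
E
python3 lid2.py
```

```text
t 9.77 tcp [ 547.3 -102.8   69.9] case [-38.4  -1.7  69.9] F [ 0.2 -1.5  2.9] gap -0.1
turn 0.0
top face: slope [-0.17215841 81.19333032] n 1185 lid angle 0.17048719276536384
```

Lid is at 0.17 rad, so the arc plan holds. Next I press down gently, with shut expected at a reported z of about 43.

>>> jog_arm --deltas '[[[0,0.001,0.004],0],[[0,0.002,0.008],0],[[0,0.003,0.012],0],[[0,0.004,0.016],0],[[0,0.005,0.019],0],[[0,0.005,0.021],0],[[0,0.005,0.023],0],[[0,0.005,0.024],0],[[0,0.005,0.025],0],[[0,0.005,0.025],0]]'

```text
clock: 10.65
tcp_pos: [547.0, -106.9, 46.5]
ee_rot: [[0.988, -0.152, 0.001], [-0.152, -0.988, -0.0], [0.001, 0.0, -1.0]]
wrist_force: [-0.0, -0.2, 1.1]
finger_gap: 0.2
gripper_force: 0.4
```

```bash
python3 lid2.py
```

```text
t 10.65 tcp [ 547.  -106.9   46.5] case [-42.5  -2.   46.5] F [-0.  -0.2  1.1] gap 0.2
turn 0.0
top face: slope [-5.32927448e-02  7.06805371e+01] n 1437 lid angle 0.05324237802929208
```

Not shut yet (0.05 rad), so I press on in small steps.

>>> jog_arm --deltas '[[[0,0,0.001],0],[[0,0,0.002],0],[[0,0,0.003],0],[[0,0,0.004],0],[[0,0,0.005],0],[[0,0,0.006],0],[[0,0,0.006],0],[[0,0,0.006],0],[[0,0,0.006],0],[[0,0,0.006],0]]'

```text
clock: 11.53
tcp_pos: [546.8, -106.5, 40.3]
ee_rot: [[0.988, -0.152, 0.0], [-0.152, -0.988, 0.0], [0.0, -0.0, -1.0]]
wrist_force: [0.1, 0.5, 1.6]
finger_gap: -0.2
gripper_force: 0.7
```

```bash
python3 lid2.py
```

```text
t 11.53 tcp [ 546.8 -106.5   40.3] case [-42.1  -1.8  40.3] F [0.1 0.5 1.6] gap -0.2
turn 0.0
top face: slope [-7.49790139e-03  6.67563095e+01] n 1552 lid angle 0.007497760889486349
```

>>> jog_arm --deltas '[[[0,0,0.001],0],[[0,0,0.001],0],[[0,0,0.002],0],[[0,0,0.002],0],[[0,0,0.003],0],[[0,0,0.003],0],[[0,0,0.003],0],[[0,0,0.003],0],[[0,0,0.003],0],[[0,0,0.003],0]]'

```text
clock: 12.42
tcp_pos: [546.8, -106.6, 39.1]
ee_rot: [[0.988, -0.152, -0.001], [-0.152, -0.988, 0.0], [-0.001, -0.0, -1.0]]
wrist_force: [-4.5, 0.7, 11.0]
finger_gap: 0.1
gripper_force: 5.6
```

The force rose to 11 N with the motion stopped, so the lid is on its stop. I retract straight up.

>>> jog_arm --deltas '[[[0,0,-0.005],0],[[0,0,-0.02],0],[[0,0,-0.04],0],[[0,0,-0.06],0],[[0,0,-0.08],0],[[0,0,-0.1],0],[[0,0,-0.12],0],[[0,0,-0.12],0],[[0,0,-0.12],0],[[0,0,-0.12],0]]'

```text
clock: 13.25
tcp_pos: [545.9, -106.3, 155.8]
ee_rot: [[0.988, -0.152, -0.002], [-0.152, -0.988, 0.001], [-0.002, -0.001, -1.0]]
wrist_force: [0.6, 0.5, 0.0]
finger_gap: -0.0
gripper_force: 0.0
```

```bash
python3 lid2.py; python3 -c "
from h import *
c=cap('side');cv2.imwrite('pics/s5.png',c['color'][:,:,::-1])"
```

```text
t 13.25 tcp [ 545.9 -106.3  155.8] case [-42.1  -0.8 155.8] F [0.6 0.5 0. ] gap -0.0
turn 0.0
top face: slope [-3.81888621e-04  6.59780815e+01] n 1565 lid angle 0.0003818886023730769
```

View pics/s5.png

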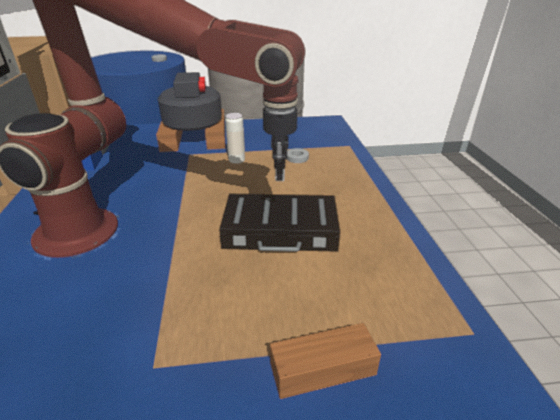

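The case at (280,222) is shut, the arm is clear of it, and the spray can (235,138), bearing (298,155) and timber (325,358) are undisturbed.

```bash
python3 -c "
from station import manip
print(manip.finish_job())"
```

```text
the job is handed in; nothing more can be done
None
```

I pushed the locking pin over so it lay flat in its compartment, then pressed the lid shut (measured 0.000 rad, top face at 66 mm) and handed the job in with the arm clear at about 13 s; no verdict came back.

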